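# Inspect a pressed sample under the loupe

### The arm

A 7-joint arm with a two-finger parallel gripper is mounted at the origin on the work surface. World frame = base frame: x ahead of the robot, y to its left, z up, the work surface at z = 0. Lengths are in m, angles in rad, forces in N, time in s.
With the tool pointing down it reaches from about 0.4 to 0.85 m from the base axis. Payload 4.5 kg.
Tool frame: the origin (TCP) lies midway between the tips of the shut fingers; the grasp point (between the pads) lies 19 mm behind it; z points along the fingers, y is the direction in which the jaws open and shut (so a half turn about z gives the same grasp; the last joint's range is limited). The gripper opens to 88 mm and grips with 3 to 60 N. Pads are 18 mm wide; open, the fingers measure 123 mm over their backs; the gripper's body (75 mm by 187 mm) begins 45 mm behind the grasp point.
Start: joints at [1.38, 0.689, -0.195, 1.565, 0.157, 0.902, -0.215], TCP at [0.139, -0.609, 0.239] pointing down, gripper open.
Joint ranges: [-3.01, 3.01], [-0.46, 2.08], [-1.47, 1.51], [0.13, 2.56], [-1, 4.14], [0.04, 2.09], [-2.66, 2.66]. Speed limits (rad/s): [2.57, 2.57, 3.14, 3.14, 3.14, 3.14, 3.14].

### API

Orientations are given as a unit quaternion [x, y, z, w].
In Python, from plant import r, viewer gives the robot as it stands.
- The arm moves only by the tool play_rows, never from a script. Its argument "commands" is a list of rows, each an object with "delta_rot": the turn, a rotation vector about the tool's x, y, z normalised to -1 to 1, where 1 is pi rad, a list of three; "travel": the shift along the tool's x, y, z normalised to -1 to 1, where 1 is 15 cm, a list of three; "gripper": the opening, from -1 (shut) to 1 (fully open). In form: [{"delta_rot": [wx, wy, wz], "travel": [x, y, z], "gripper": gripper}, ...]. A call has 1 to 12 rows; each row is the pose to reach, as a shift and turn from the pose commanded when the call began, along the tool's axes at that moment, turning the shorter way round; what a row does not reach only later rows make up. A row lasts 1/8 s, in which the tool goes at most 62.5 mm and 10.7 degrees, less where a joint would pass 70% of its speed; a pose out of reach is approached as far as the arm can. A call with a number of a shift or a turn outside -1 to 1 is refused whole. A call with a gripper value outside its range is refused whole. The fingers move at their own pace and stop on an object; "force" is the grip in N (left out, the last holds). Time passes only in rows, so rows that repeat a pose let the fingers close. It gives the time, the measured TCP pose, the force and the opening at its end, in the units of the state.
- r.get_state(): the state, without advancing time (a new reading comes with each control period).
- viewer.snapshot(name): name is "side" or "top" or "wrist"; returns a dict with "color" (400x640x3 uint8, red, green, blue), "z_map" (400x640 float32, m along the optical axis (not along the pixel's ray), 0 where there is no reading), "fx", "fy", "cx", "cy" (pixels), "origin" and "attitude" of the camera in the world. Camera axes: x right, y up, looking along -z (the intrinsics and any distortion apply to the point x, -y, -z); pixel columns grow to the right and rows downward; lengths in m; the calibration is good to about 2 mm. The wrist camera is an equidistant fisheye: a pixel r from the principal point sees the ray r / f radians off the axis. A picture is of the moment at which its call begins.
- r.finish_job(): hands the job in, once; it reports no verdict.
Trained networks look in the newest picture that a camera, given by its name, has taken for a name from the list of things; names that differ only in an ending like _2 or _b are one class to them, and where a whole thing is asked for, a point or a joint stands for the part that bears it (a point fixed in the world has none). Each returns a list of dicts, best first, with "conf" (0 to 1); they miss things now and then, are a little off and sometimes report something else, mostly with a low value. They report only what shows in the picture. A call takes as long as a camera call. They do not tell look-alikes from the thing itself.
- viewer.outline_of(camera, label): "pixels" (400x640 bool, what is visible of it) and "at" ([column, row] in pixels, amid what is visible of it).
- viewer.pinpoint(camera, label): "at" ([column, row] in pixels: a listed point, or the origin of a listed thing).
The state is a dict: "clock": time; "q": joint angles; "qd": joint speeds; "joint_torque": joint torques, N m; "tool_pos": TCP position; "eef_rot": TCP orientation; "contact_force": force on the tool from outside, world axes, zero at the start; "moment": the same for the moment, N m; "opening": opening from 0.0 (shut) to 1.0 (fully open).
Only numpy, scipy, OpenCV 4.12 (cv2) and the standard library are available. Lean on these libraries where they do the work, as an engineer would, in place of code of your own. Each camera call takes 0.05 s, during which the arm holds its last target. There are 200 camera calls.

### The job

Stand the red sample pellet upright inside the white circle of the blue inspection stage and let go of it. Then take the loupe off its rest by the handle and finish while still holding it level and steady, lens centred over the pellet and at the height of the yellow mark on the stage's post, touching neither pellet nor stage with it. Leave the yellow mark, the other two pellets and the glassware where they are.

Things in the scene. Friction and masses are not known exactly. Their poses are not given: they have to be found in the camera images.
- pellet_center (a point): centre (half-way up) of the red pellet: an upright aluminium disc cup, 36 mm diameter, 18 mm high, about 45 g, with a red top face and a red band round it. At the start it stands on the grey sample board (85 x 225 mm, 15 mm thick, fixed) in one of three places 75 mm apart in a row; the other two pellets, same size, stand in the other places. z is its upright axis
- pellet_dark_center (a point): centre of the dark-grey pellet, same size as the red one; leave it standing
- pellet_pale_center (a point): centre of the pale plaster-coloured pellet, same size as the red one; leave it standing
- board: the fixed grey sample board the pellets stand on: origin under its centre, 85 mm along its x, 225 mm along its y (the row of pellets: places at y = -75, 0 and +75 mm), top 15 mm above the bench; may stand on the left or the right
- stage: the fixed blue inspection stage: a slab 170 mm along its x, 110 mm along its y, 20 mm high, origin under its centre, its x roughly pointing away from the robot. White circle at x = -40 mm; steel gauge post (10 mm diameter, top 185 mm above the bench) at x = +60 mm, so 100 mm beyond the circle's centre
- stage_circle (a point): centre of the white circle (54 mm diameter, flat print) on the stage's top face, 20 mm above the bench; axes as the stage, x points to the post
- focus_mark (a point): centre of the yellow mark, a collar of 26 mm diameter and 16 mm height on the stage's post; its height differs from run to run (100 to 150 mm above the bench). It sits by friction (4 N): do not push it. The lens must be held at this height (mid-plane of the lens within the height of the collar)
- loupe_grip (a point): middle of the loupe's black handle, half-way up: the handle is a bar 104 mm long (along x), 16 mm wide (y), 14 mm high (z), free underneath from 30 mm behind this point to 60 mm ahead of it (the rest's blocks lie beyond); at the start 45 mm above the bench, and 37 mm above the rest's base plate. x points along the handle to the lens, z up. Loupe mass about 90 g, centre of mass about 20 mm from this point towards the lens
- loupe_lens (a point): centre of the loupe's lens, at mid-thickness: 85 mm ahead of loupe_grip along x, same height. The round steel rim is 72 mm in diameter, 14 mm thick; z is the lens axis (vertical when level)
- rest: the fixed loupe rest: green base plate 185 x 70 mm, 8 mm thick, with two cork blocks to 38 mm above the bench, one under the tail of the handle, one under the lens. Origin on the bench below loupe_grip, x to the lens; may stand on the left or the right
- flask_a: bystander: conical glass flask with yellow stopper, 84 mm diameter, 140 mm high, origin under its centre
- flask_b: bystander: smaller conical flask with yellow stopper, 71 mm diameter, 119 mm high, origin under its centre
- jar: bystander: round amber jar, orange lid, 90 mm diameter, 80 mm high, origin under its centre
- funnel: bystander: glass funnel standing mouth down, 80 mm diameter, 125 mm high, origin under its centre
Things that resemble listed ones, but are neither listed nor needed, are in the scene too. What is meant by the part that bears pellet_center is not green, and is the larger of those in its own colour.

How it is judged:
By the outcome, as a careful person would: the job done as asked, in the order asked, and still so for the second after the job is handed in, while the arm keeps its last pose, push and grip.
It also fails if it takes over 72 s, if anything falls off the work surface, if the arm or the gripper's body presses on something with over 40 N, if the wrist force passes 120 N, or if a joint passes its speed limit or range.

## Working session

There is one attempt and no reset: what is moved stays moved. The work goes in short steps, Python scripts to look and compute and a tool call to move; the robot and the scene stay as the last step left them, time stands still between calls to the robot, and variables do not carry over. Pictures are saved under pics/ and viewed, about 8 in all and at most 12, crops included, and the job is handed in when it is done.

Besides the shell and the picture viewer there is one more tool, called after "Request:" as name(argument=value, ...), one argument or row to a line, values as JSON. play_rows: Moves the arm, as the interface text tells. Its arguments: {"type":"object","properties":{"commands":{"type":"array","items":{"type":"object","properties":{"delta_rot":{"type":"array","items":{"type":"number","minimum":-1,"maximum":1}},"travel":{"type":"array","items":{"type":"number","minimum":-1,"maximum":1}},"gripper":{"type":"number"}}}},"force":{"type":"number"}},"required":["commands"]}

```bash
ls; mkdir -p pics
cat > h.py <<'E'
import numpy as np, cv2, json
from scipy.spatial.transform import Rotation as R
from plant import r, viewer
def snap(n): return viewer.snapshot(n)
def save(s,name,crop=None,scale=1):
    im=s["color"][...,::-1]
    if crop: im=im[crop[1]:crop[3],crop[0]:crop[2]]
    cv2.imwrite(f"pics/{name}.png",cv2.resize(im,None,fx=scale,fy=scale,interpolation=cv2.INTER_CUBIC))
def rot(s):
    a=np.array(s["attitude"]); return a if a.shape==(3,3) else R.from_quat(a).as_matrix()
def ray(s,u,v,fish=False):
    x=(np.asarray(u,float)-s["cx"])/s["fx"]; y=(np.asarray(v,float)-s["cy"])/s["fy"]
    if fish:
        t=np.hypot(x,y); k=np.where(t>1e-9,np.tan(t)/np.maximum(t,1e-9),1); x=x*k;y=y*k
    return np.stack([x,-y,-np.ones_like(x)],-1)@rot(s).T
def at_z(s,uv,z,fish=False):
    d=ray(s,uv[0],uv[1],fish); o=np.array(s["origin"]); return o+d*((z-o[2])/d[...,2])[...,None]
def cloud(s,fish=False):
    v,u=np.mgrid[:400,:640]; return np.array(s["origin"])+ray(s,u,v,fish)*s["z_map"][...,None]
def tool(p,yaw=None):
    """needed travel in tool axes (norm.) from current TCP to world p"""
    st=r.get_state(); M=R.from_quat(st["eef_rot"]).as_matrix()
    return (M.T@(np.array(p)-st["tool_pos"])/0.15).round(4)
E
cat > a.py <<'E'
from h import *
names="pellet_center pellet_dark_center pellet_pale_center board stage stage_circle focus_mark loupe_grip loupe_lens rest flask_a flask_b jar funnel".split()
st=r.get_state(); print(st["clock"],st["tool_pos"],st["eef_rot"],st["opening"])
hz=dict(pellet_center=.024,pellet_dark_center=.024,pellet_pale_center=.024,stage_circle=.02,focus_mark=.125,loupe_grip=.045,loupe_lens=.045)
for c in ["top","side"]:
    s=snap(c); save(s,c+"0"); print(c,s["origin"],s["fx"],s["cx"],s["cy"])
    for n in names:
        for d in viewer.pinpoint(c,n)[:4]:
            print(n,round(d["conf"],2),np.round(d["at"]),at_z(s,d["at"],hz.get(n,0)).round(3))
E
python3 a.py
```

```text
pics
0.0 [ 0.13912035 -0.60869664  0.23791363] [ 9.93686533e-01  1.12188539e-01 -1.64449363e-04 -8.82334740e-04] 1.0039226686251805
top [0.41730351 0.00302393 1.35545161] 388.5509764784052 316.04379770443416 200.51778498624807
pellet_center 0.63 [185. 223.] [0.503 0.455 0.024]
pellet_center 0.44 [216. 219.] [0.516 0.351 0.024]
pellet_center 0.42 [197. 255.] [0.395 0.41  0.024]
pellet_dark_center 0.41 [233. 224.] [0.498 0.29  0.024]
pellet_dark_center 0.36 [374. 155.] [ 0.742 -0.195  0.024]
pellet_pale_center 0.59 [261. 224.] [0.5   0.194 0.024]
pellet_pale_center 0.36 [254. 154.] [0.744 0.222 0.024]
board 0.97 [240. 222.] [0.51  0.272 0.   ]
stage 0.96 [309. 197.] [0.595 0.031 0.   ]
stage_circle 0.6 [309. 210.] [0.547 0.031 0.02 ]
stage_circle 0.2 [394. 224.] [ 0.5   -0.261  0.02 ]
focus_mark 0.73 [398. 224.] [ 0.494 -0.253  0.125]
focus_mark 0.42 [312. 175.] [0.651 0.021 0.125]
loupe_grip 0.59 [396. 222.] [ 0.503 -0.262  0.045]
loupe_lens 0.86 [391. 196.] [ 0.592 -0.247  0.045]
rest 0.94 [393. 223.] [ 0.503 -0.262  0.   ]
flask_a 0.87 [253. 152.] [0.757 0.233 0.   ]
flask_a 0.78 [2
[... 751 characters left out ...]
e_circle 0.86 [326. 220.] [0.553 0.015 0.02 ]
focus_mark 0.53 [297. 184.] [0.645 0.038 0.125]
loupe_grip 0.94 [387. 174.] [ 0.508 -0.252  0.045]
loupe_grip 0.24 [196. 293.] [0.641 0.427 0.045]
loupe_lens 0.67 [365. 163.] [ 0.596 -0.258  0.045]
rest 0.65 [389. 182.] [ 0.505 -0.269  0.   ]
flask_a 0.95 [227. 236.] [0.749 0.229 0.   ]
flask_a 0.73 [197. 294.] [0.666 0.412 0.   ]
flask_a 0.65 [364. 164.] [ 0.622 -0.299 -0.   ]
flask_b 0.95 [227. 236.] [0.749 0.229 0.   ]
flask_b 0.73 [197. 294.] [0.666 0.412 0.   ]
flask_b 0.65 [364. 164.] [ 0.622 -0.299 -0.   ]
jar 0.9 [363. 144.] [ 0.69  -0.398  0.   ]
funnel 0.9 [318. 165.] [ 0.745 -0.195  0.   ]
funnel 0.63 [363. 167.] [ 0.615 -0.285  0.   ]
```

```bash
cat > b.py <<'E'
import cv2,numpy as np
t=cv2.imread("pics/top0.png")[135:275,165:445]; s=cv2.imread("pics/side0.png")[120:380,170:430]
t=cv2.resize(t,(784,392),interpolation=cv2.INTER_CUBIC); 
cv2.imwrite("pics/v1.png",t)
cv2.imwrite("pics/v2.png",cv2.resize(s,(598,598),interpolation=cv2.INTER_CUBIC))
E
python3 b.py
```

```text
(no output)
```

View pics/v1.png

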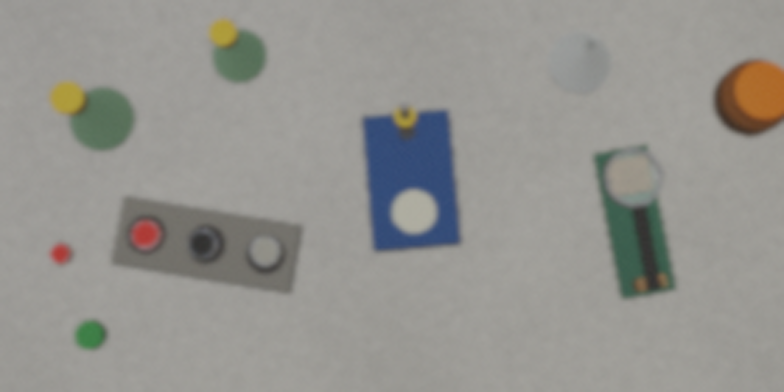

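View pics/v2.png

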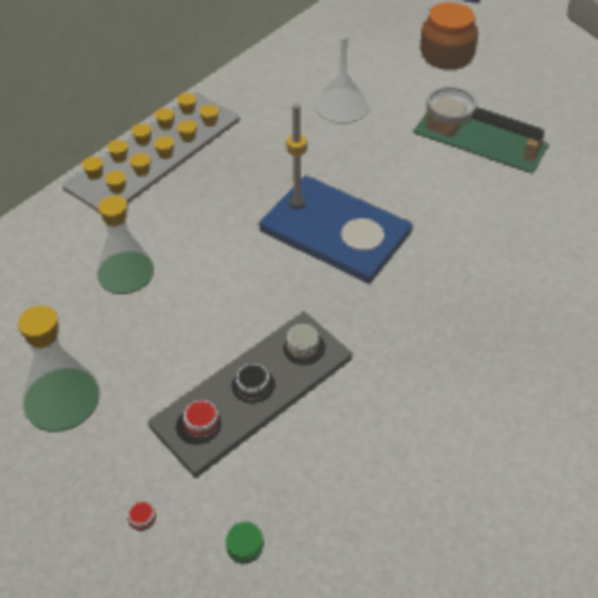

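The red things are the big one on the board (top pixel 217,219), and a smaller loose red one (187,225). There is also a green one (197,255). The larger red one, standing on the grey board, fits the description (not green, larger of the reds). The stage circle is at about (309,210), the post collar is yellow, and the loupe is on the right at (391,196)–(396,222). Next I measure these in one enlarged crop.

```bash
cat > c.py <<'E'
from h import *
s=snap("top"); hsv=cv2.cvtColor(s["color"],cv2.COLOR_RGB2HSV); H,S,V=[hsv[...,i].astype(int) for i in range(3)]
def comps(m,mn=8):
    n,l,st,c=cv2.connectedComponentsWithStats(m.astype(np.uint8)); return [(st[i,4],c[i],l==i) for i in range(1,n) if st[i,4]>=mn]
print("red");[print(a,c.round(1),at_z(s,c,.033).round(4)) for a,c,m in comps(((H<8)|(H>172))&(S>130))]
print("blue")
for a,c,m in comps((H>105)&(H<125)&(S>120),300):
    m2=cv2.morphologyEx(m.astype(np.uint8),cv2.MORPH_CLOSE,np.ones((25,25)))
    q=cv2.boxPoints(cv2.minAreaRect(np.argwhere(m2)[:,::-1].astype(np.float32)))
    p=at_z(s,q.T,.02); print(a,p.round(3).tolist(),p.mean(0).round(4),np.linalg.norm(np.diff(p,axis=0),axis=1))
    w=(S<60)&(V>150); x0,y0=q.min(0).astype(int);x1,y1=q.max(0).astype(int)
    for a2,c2,m3 in comps(w&(m2>0),60): print("white",a2,c2,at_z(s,c2,.02).round(4))
    y=(H>18)&(H<35)&(S>120)
    for a2,c2,_ in comps(y,6): print("yellow",a2,c2,at_z(s,c2,.13).round(4))
P=cloud(s)
print("loupe dark")
dk=(V<70); dk[:, :370]=0; dk[:,420:]=0; dk[:195]=0;dk[245:]=0
for a,c,m in comps(dk,20):
    pts=np.argwhere(m)[:,::-1].T; w=at_z(s,pts,.052); e=np.linalg.eigh(np.cov(w[:,:2].T))[1][:,1]
    print(a,c,w.mean(0).round(4),e, w.min(0),w.max(0), "z",np.median(P[m][:,2]))
for n in ["board","loupe_lens","rest","focus_mark","stage_circle"]:
    for d in viewer.outline_of("top",n)[:1]:
        q=cv2.minAreaRect(np.argwhere(d["pixels"])[:,::-1].astype(np.float32)); p=at_z(s,cv2.boxPoints(q).T,dict(board=.015,rest=.008,loupe_lens=.05,focus_mark=.13,stage_circle=.02)[n]); print(n,d["conf"],p.mean(0).round(4),np.linalg.norm(np.diff(p,axis=0),axis=1).round(3),((p[1]-p[0])[:2]).round(3))
s2=snap("side")
for d in viewer.outline_of("side","focus_mark")[:2]: print("mark",d["conf"],d["at"],at_z(s2,d["at"],.125), np.ptp(np.argwhere(d["pixels"]),axis=0))
hs=cv2.cvtColor(s2["color"],cv2.COLOR_RGB2HSV); y=(hs[...,0]>15)&(hs[...,0]<35)&(hs[...,1]>120)
for a,c,m in comps(y,8): print("y side",a,c,*[at_z(s2,c,z)[:3].round(3) for z in (.1,.125,.15)])
save(s,"v3",(165,195,315,275),5)
E
python3 c.py
```

```text
red
46 [216.4 218.1] [0.5194 0.3465 0.033 ]
20 [186.1 225. ] [0.4958 0.4489 0.033 ]
blue
1658 [[0.851, -0.539, 0.02], [0.931, -0.796, 0.02], [0.811, -0.822, 0.02], [0.733, -0.569, 0.02]] [ 0.8315 -0.6814  0.02  ] [0.26848892 0.1229181  0.26560319]
white 538 [513.41449814 128.18773234] [ 0.8382 -0.6923  0.02  ]
yellow 33 [275.33333333 110.27272727] [0.8652 0.139  0.13  ]
yellow 32 [287.71875 110.1875 ] [0.8654 0.0985 0.13  ]
yellow 33 [300.6969697  110.09090909] [0.8657 0.056  0.13  ]
yellow 33 [313.33333333 110.27272727] [0.865  0.0147 0.13  ]
yellow 32 [326.28125 110.1875 ] [ 0.8652 -0.0276  0.13  ]
yellow 32 [274.90625 122.21875] [0.8248 0.1399 0.13  ]
yellow 30 [300.56666667 122.2       ] [0.8247 0.0563 0.13  ]
yellow 33 [313.3030303  122.09090909] [0.825  0.0148 0.13  ]
yellow 34 [326.20588235 122.08823529] [ 0.825  -0.0272  0.13  ]
yellow 31 [287.70967742 122.29032258] [0.8245 0.0982 0.13  ]
yellow 61 [244.44262295 146.68852459] [0.7432 0.2375 0.13  ]
yellow 98 [188.97959184 169.74489796] [0.6676 0.414  0.13  ]
yellow 26 [309.57692308 177.34615385] [0.6423 0.0267 0.13  ]
yellow 
[... 3180 characters left out ...]
0.151 0.15 ]
y side 47 [298.53191489 182.89361702] [0.663 0.008 0.1  ] [0.645 0.03  0.125] [0.626 0.052 0.15 ]
y side 56 [220.67857143 184.48214286] [0.834 0.155 0.1  ] [0.81  0.172 0.125] [0.787 0.19  0.15 ]
y side 56 [230.66071429 190.55357143] [0.793 0.155 0.1  ] [0.77  0.173 0.125] [0.748 0.19  0.15 ]
y side 61 [209.98360656 191.85245902] [0.834 0.196 0.1  ] [0.81  0.212 0.125] [0.787 0.228 0.15 ]
y side 60 [219.91666667 198.06666667] [0.793 0.196 0.1  ] [0.771 0.212 0.125] [0.748 0.229 0.15 ]
y side 118 [218.8559322  210.52542373] [0.759 0.232 0.1  ] [0.737 0.247 0.125] [0.716 0.262 0.15 ]
y side 234 [186.44444444 260.97435897] [0.691 0.399 0.1  ] [0.672 0.409 0.125] [0.653 0.419 0.15 ]
```

View pics/v3.png

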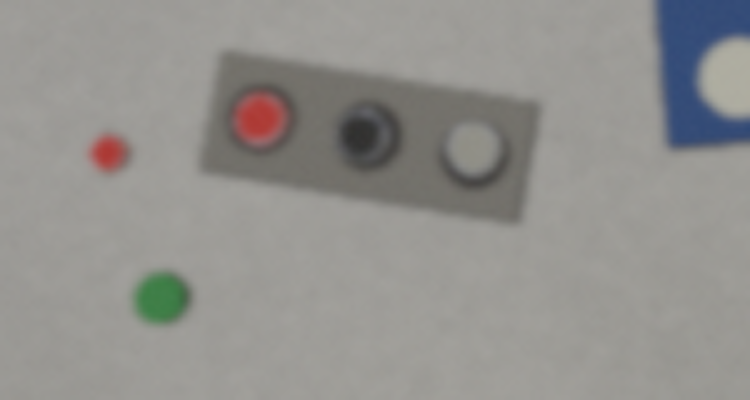

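Confirmed: the larger red pellet is at crop (260,119), on the board's left place, world about (0.519, 0.347); the dark one is at (365,135) and the pale one at (473,150). I set out, keeping z around 0.24 along the way.

Request:
play_rows(
  commands=[
    {"delta_rot":[0,0,0.0717],"travel":[0.73,-0.67,0],"gripper":1},
    {"delta_rot":[0,0,0.0717],"travel":[0.73,-0.67,0],"gripper":1},
    {"delta_rot":[0,0,0.0717],"travel":[0.73,-0.67,0],"gripper":1},
    {"delta_rot":[0,0,0.0717],"travel":[0.73,-0.67,0],"gripper":1},
  ],
)

```text
clock: 2.4
tool_pos: [0.2252, -0.4856, 0.2391]
eef_rot: [1.0, 0.002, 0.0, -0.0]
contact_force: [-1.1, -0.3, -0.2]
opening: 0.999
```

Request:
play_rows(
  commands=[
    {"delta_rot":[0,0,0],"travel":[0.67,-1,0],"gripper":1},
    {"delta_rot":[0,0,0],"travel":[0.67,-1,0],"gripper":1},
    {"delta_rot":[0,0,0],"travel":[0.67,-1,0],"gripper":1},
  ],
)

```text
clock: 2.78
tool_pos: [0.3249, -0.3375, 0.2389]
eef_rot: [1.0, -0.002, 0.0, 0.001]
contact_force: [1.7, -0.7, 0.5]
opening: 0.999
```

Request:
play_rows(
  commands=[
    {"delta_rot":[0,0,0],"travel":[0.67,-1,0],"gripper":1},
    {"delta_rot":[0,0,0],"travel":[0.67,-1,0],"gripper":1},
    {"delta_rot":[0,0,0],"travel":[0.67,-1,0],"gripper":1},
  ],
)

```text
clock: 3.15
tool_pos: [0.4264, -0.1873, 0.2389]
eef_rot: [1.0, -0.001, 0.001, 0.001]
contact_force: [1.2, -0.5, -1.4]
opening: 0.999
```

Request:
play_rows(
  commands=[
    {"delta_rot":[0,0,0],"travel":[0.6,-1,0],"gripper":1},
    {"delta_rot":[0,0,0],"travel":[0.6,-1,0],"gripper":1},
    {"delta_rot":[0,0,0],"travel":[0.6,-1,0],"gripper":1},
  ],
)

```text
clock: 3.52
tool_pos: [0.5172, -0.0366, 0.2388]
eef_rot: [1.0, -0.001, 0.001, 0.0]
contact_force: [0.0, -1.3, -0.3]
opening: 0.998
```

Request:
play_rows(
  commands=[
    {"delta_rot":[0,0,0],"travel":[0,-1,0],"gripper":1},
    {"delta_rot":[0,0,0],"travel":[0,-1,0],"gripper":1},
    {"delta_rot":[0,0,0],"travel":[0,-1,0],"gripper":1},
  ],
)

```text
clock: 3.9
tool_pos: [0.5162, 0.1161, 0.2387]
eef_rot: [1.0, 0.002, 0.001, -0.001]
contact_force: [1.0, -0.7, -0.3]
opening: 1.002
```

```bash
python3 -c "
from h import *
s=r.get_state();print(s['clock'],s['q'],s['tool_pos'],s['eef_rot'],tool([.519,.3465,.16]))"
```

```text
3.9 [-0.28642242  0.55997482 -0.0340745   1.86117931  0.02602378  0.71903749
 -1.90259769] [0.51617446 0.11611085 0.23868651] [ 9.99998308e-01  1.52273328e-03  7.22597957e-04 -7.37480908e-04] [ 0.0228 -1.5351  0.5269]
```

Request:
play_rows(
  commands=[
    {"delta_rot":[0,0,-0.2],"travel":[0.01,-0.77,0.2],"gripper":1},
    {"delta_rot":[0,0,-0.2],"travel":[0.01,-0.77,0.2],"gripper":1},
    {"delta_rot":[0,0,-0.2],"travel":[0.01,-0.77,0.2],"gripper":1},
    {"delta_rot":[0,0,-0.2],"travel":[0.01,-0.77,0.2],"gripper":1},
  ],
)

```text
clock: 4.4
tool_pos: [0.5182, 0.2277, 0.2082]
eef_rot: [0.951, 0.31, 0.0, 0.0]
contact_force: [0.4, -1.4, 0.4]
opening: 0.998
```

```bash
cat > rel.py <<'E'
from h import *
import sys
# rel.py x y z jawangle_deg : travel and turn from current pose
x,y,z,j=map(float,sys.argv[1:5]); st=r.get_state(); M=R.from_quat(st["eef_rot"]).as_matrix()
a=np.degrees(np.arctan2(M[1,1],M[0,1])); d=(j-a+90)%180-90
print("t",st["clock"],"pos",st["tool_pos"].round(4),"jaw",a.round(2),"travel",tool([x,y,z]),"rotz",round(-d/180,4),"tilt",M[:,2].round(4),"q7",st["q"][6].round(2))
E
python3 rel.py .519 .3465 .15 -9.3
```

```text
t 4.4 pos [0.5182 0.2277 0.2082] jaw -53.91 travel [ 0.4709 -0.6375  0.3873] rotz -0.2479 tilt [ 7.e-04 -6.e-04 -1.e+00] q7 -1.61
```

Request:
play_rows(
  commands=[
    {"delta_rot":[0,0,-0.248],"travel":[0.471,-0.637,0.387],"gripper":1},
    {"delta_rot":[0,0,-0.248],"travel":[0.471,-0.637,0.387],"gripper":1},
    {"delta_rot":[0,0,-0.248],"travel":[0.471,-0.637,0.387],"gripper":1},
    {"delta_rot":[0,0,-0.248],"travel":[0.471,-0.637,0.387],"gripper":1},
    {"delta_rot":[0,0,-0.248],"travel":[0.471,-0.637,0.387],"gripper":1},
    {"delta_rot":[0,0,-0.248],"travel":[0.471,-0.637,0.387],"gripper":1},
  ],
)

```text
clock: 5.15
tool_pos: [0.5189, 0.3461, 0.1505]
eef_rot: [0.764, 0.645, 0.0, 0.0]
contact_force: [-0.3, 0.2, -0.5]
opening: 1.0
```

```bash
cat > d.py <<'E'
from h import *
s=snap("wrist"); print(s["origin"],s["fx"],s["cx"],s["cy"],rot(s)[:,2])
hsv=cv2.cvtColor(s["color"],cv2.COLOR_RGB2HSV); H,S,V=[hsv[...,i].astype(int) for i in range(3)]
n,l,st,c=cv2.connectedComponentsWithStats((((H<8)|(H>172))&(S>110)).astype(np.uint8))
for i in range(1,n):
    if st[i,4]>30: print(st[i],c[i].round(1),at_z(s,c[i],.033,True).round(4))
for d in viewer.pinpoint("wrist","pellet_center")[:3]+viewer.pinpoint("wrist","pellet_pale_center")[:1]: print(d["conf"],d["at"],at_z(s,d["at"],.024,True).round(4))
save(s,"w1")
E
python3 d.py; python3 rel.py .519 .3465 .15 -9.3
```

```text
[0.53224318 0.42588083 0.29783993] 309.70691628693146 316.1286946849504 194.47334067195916 [0.05296073 0.30884866 0.94963554]
[260  61  24  23 442] [271.8  71.9] [0.499 0.453 0.033]
[301 167  33   9  60] [317.8 169.7] [0.5228 0.3621 0.033 ]
[300 174  34  32 854] [316.7 189.6] [0.5187 0.3442 0.033 ]
0.96 [186.7, 140.3] [0.4058 0.4103 0.024 ]
0.81 [317.3, 187.2] [0.5192 0.3436 0.024 ]
0.69 [273.3, 75.9] [0.4985 0.4501 0.024 ]
0.67 [320.2, 313.4] [0.4977 0.1965 0.024 ]
t 5.3 pos [0.518  0.3469 0.1508] jaw -9.51 travel [-0.0016  0.0069  0.0053] rotz -0.0012 tilt [ 6.e-04 -2.e-04 -1.e+00] q7 -1.19
```

View pics/w1.png

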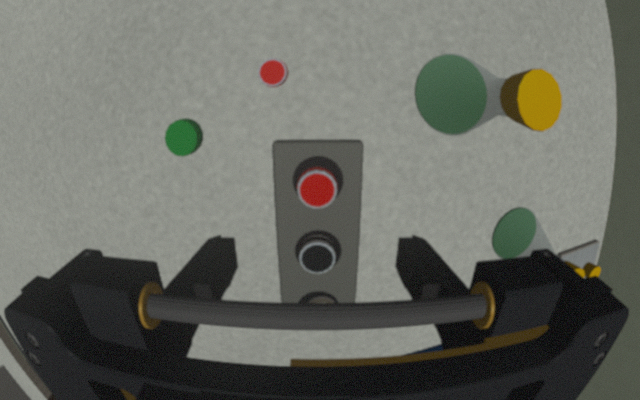

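The view shows the red pellet at (317,189), centred between the fingers (236 and 400), with the dark pellet at (318,256) clear of them. The flask at (450,95) is well off to the side. I descend and grip.

Request:
play_rows(
  commands=[
    {"delta_rot":[0,0,0],"travel":[-0.012,0.005,0.4],"gripper":1},
    {"delta_rot":[0,0,0],"travel":[-0.012,0.005,0.65],"gripper":1},
    {"delta_rot":[0,0,0],"travel":[-0.012,0.005,0.8],"gripper":1},
    {"delta_rot":[0,0,0],"travel":[-0.012,0.005,0.87],"gripper":1},
    {"delta_rot":[0,0,0],"travel":[-0.012,0.005,0.872],"gripper":1},
  ],
)

```text
clock: 5.92
tool_pos: [0.518, 0.3454, 0.0198]
eef_rot: [0.763, 0.647, -0.0, 0.0]
contact_force: [-0.6, 0.3, 0.1]
opening: 1.0
```

Request:
play_rows(
  commands=[
    {"delta_rot":[0,0,0],"travel":[0,0,0],"gripper":-0.1},
    {"delta_rot":[0,0,0],"travel":[0,0,0],"gripper":-0.3},
    {"delta_rot":[0,0,0],"travel":[0,0,0],"gripper":-0.5},
    {"delta_rot":[0,0,0],"travel":[0,0,0],"gripper":-1},
    {"delta_rot":[0,0,0],"travel":[0,0,0],"gripper":-1},
    {"delta_rot":[0,0,0],"travel":[0,0,0],"gripper":-1},
  ],
  force=15,
)

```text
clock: 6.68
tool_pos: [0.5181, 0.3454, 0.0199]
eef_rot: [0.763, 0.647, 0.0, 0.0]
contact_force: [-0.5, -0.6, 0.5]
opening: 0.402
```

Request:
play_rows(
  commands=[
    {"delta_rot":[0,0,0],"travel":[0,0,-0.15],"gripper":-1},
    {"delta_rot":[0,0,0],"travel":[0,0,-0.5],"gripper":-1},
    {"delta_rot":[0,0,0],"travel":[0,0,-0.9],"gripper":-1},
    {"delta_rot":[0,0,0],"travel":[0,0,-0.9],"gripper":-1},
  ],
)

```text
clock: 7.18
tool_pos: [0.5204, 0.3478, 0.1597]
eef_rot: [0.763, 0.647, 0.005, -0.0]
contact_force: [-0.5, 0.4, -1.1]
opening: 0.402
```

Request:
play_rows(
  commands=[
    {"delta_rot":[0,0,0.05],"travel":[-0.2,0,0],"gripper":-1},
    {"delta_rot":[0,0,0.1],"travel":[-0.4,0,0],"gripper":-1},
    {"delta_rot":[0,0,0.15],"travel":[-0.6,0,0],"gripper":-1},
    {"delta_rot":[0,0,0.2],"travel":[-0.8,0,0],"gripper":-1},
    {"delta_rot":[0,0,0.25],"travel":[-1,0,0],"gripper":-1},
    {"delta_rot":[0,0,0.3],"travel":[-1,0,0],"gripper":-1},
    {"delta_rot":[0,0,0.35],"travel":[-1,0,0],"gripper":-1},
    {"delta_rot":[0,0,0.4],"travel":[-1,0,0],"gripper":-1},
    {"delta_rot":[0,0,0.42],"travel":[-1,0,0],"gripper":-1},
    {"delta_rot":[0,0,0.42],"travel":[-1,0,0],"gripper":-1},
  ],
)

```text
clock: 8.43
tool_pos: [0.4929, 0.1971, 0.154]
eef_rot: [0.999, 0.044, -0.001, 0.001]
contact_force: [-0.4, 0.8, -0.5]
opening: 0.402
```

```bash
python3 rel.py .548 .0187 .1 -85.1; python3 -c "
from h import *
print(r.get_state()['opening'])"
```

```text
t 8.425 pos [0.4929 0.1971 0.154 ] jaw -84.94 travel [0.2618 1.2165 0.3608] rotz 0.0009 tilt [-0.0015 -0.0014 -1.    ] q7 -1.99
0.4018312555059942
```

Request:
play_rows(
  commands=[
    {"delta_rot":[0,0,0],"travel":[0.13,0.3,0],"gripper":-1},
    {"delta_rot":[0,0,0],"travel":[0.26,0.6,0],"gripper":-1},
    {"delta_rot":[0,0,0],"travel":[0.26,0.75,0],"gripper":-1},
    {"delta_rot":[0,0,0],"travel":[0.26,0.75,0],"gripper":-1},
  ],
)

```text
clock: 8.93
tool_pos: [0.542, 0.0862, 0.1543]
eef_rot: [0.999, 0.042, -0.001, 0.001]
contact_force: [0.5, 0.9, -1.3]
opening: 0.399
```

```bash
cat > e.py <<'E'
from h import *
s=snap("wrist"); save(s,"w2"); P=cloud(s,True)
for d in viewer.pinpoint("wrist","stage_circle")[:2]: print(d["conf"],d["at"],at_z(s,d["at"],.02,True).round(4))
for d in viewer.pinpoint("wrist","focus_mark")[:2]: 
    u,v=np.round(d["at"]).astype(int); print("mark",d["conf"],d["at"],[at_z(s,d["at"],z,True).round(4) for z in (.11,.12,.13)],P[v,u])
hsv=cv2.cvtColor(s["color"],cv2.COLOR_RGB2HSV); H,S,V=[hsv[...,i].astype(int) for i in range(3)]
n,l,st,c=cv2.connectedComponentsWithStats(((H>102)&(H<128)&(S>110)).astype(np.uint8))
for i in range(1,n):
    if st[i,4]>200: print(st[i],c[i].round(1))
n,l,st,c=cv2.connectedComponentsWithStats(((S<70)&(V>165)).astype(np.uint8))
for i in range(1,n):
    if st[i,4]>100: print("w",st[i],c[i].round(1),at_z(s,c[i],.02,True).round(4))
E
python3 e.py;python3 rel.py .548 .0187 .1 -85.1
```

```text
0.64 [386.6, 182.4] [0.5479 0.0178 0.02  ]
mark 0.6 [431.0, 65.3] [array([0.6515, 0.022 , 0.11  ]), array([0.65  , 0.0257, 0.12  ]), array([0.6485, 0.0294, 0.13  ])] [0.64790388 0.03128434 0.1351182 ]
mark 0.58 [385.9, 137.9] [array([0.6009, 0.0463, 0.11  ]), array([0.6021, 0.0488, 0.12  ]), array([0.6032, 0.0512, 0.13  ])] [0.59070569 0.02486307 0.0219405 ]
[  331    50   113   175 14326] [381.3 135.5]
w [246   0  18  13 125] [253.4   4.9] [0.705  0.1559 0.02  ]
w [232  10  44  56 557] [255.1  32.6] [0.678  0.1518 0.02  ]
w [188  17  17  18 106] [193.9  26.7] [0.685  0.2119 0.02  ]
w [211  16  27  21 147] [224.6  25.7] [0.6847 0.1812 0.02  ]
w [190  37  33  25 206] [205.3  51.1] [0.6605 0.198  0.02  ]
w [226  39  17  18 121] [233.1  46.6] [0.6644 0.1712 0.02  ]
w [256  42  40  27 235] [274.   52.7] [0.6595 0.133  0.02  ]
w [228  56  22  18 167] [239.   65.3] [0.6469 0.1643 0.02  ]
w [166  58  15  23 125] [173.4  67.5] [0.6456 0.2303 0.02  ]
w [183  62  34  32 296] [201.7  77.5] [0.6352 0.1999 0.02  ]
w [268  62  35  30 241] [285.   74.8] [0.6397 0.1215 0.02  ]
w [216  73  12  22 102] [222.8  82.6] [0.6305 0.1786 0.02  ]
w [229  74  13  23 139] [235.5  85.5] [0.6281 0.1663 0.02  ]
w [244  87  11  26 122] [248.2 100.3] [0.6148 0.1534 0.02  ]
w [ 88 127  19  17 118] [ 96.7 133.4] [0.58   0.3282 0.02  ]
w [525 149  26  20 176] [538.1 160.2] [ 0.5911 -0.1605  0.02  ]
w [ 361  157   52   52 2075] [386.9 182.2] [0.5481 0.0175 0.02  ]
w [501 156  22  22 176] [509.7 166.2] [ 0.5792 -0.1199  0.02  ]
w [472 201  28  20 198] [486.4 209.1] [ 0.5287 -0.1018  0.02  ]
w [460 221  36  16 176] [476.1 229.4] [ 0.5043 -0.0951  0.02  ]
w [467 237  23  21 156] [478.9 247.6] [ 0.4818 -0.1064  0.02  ]
t 9.075 pos [0.5417 0.0907 0.1546] jaw -84.82 travel [-0.0011  0.4824  0.3635] rotz 0.0015 tilt [-7.0e-04  1.3e-03 -1.0e+00] q7 -1.81
```

View pics/w2.png

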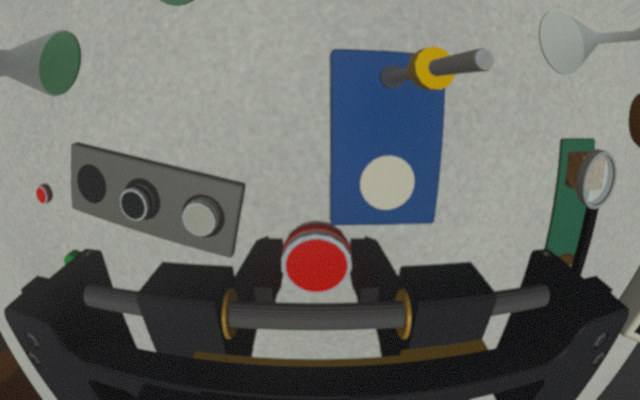

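The red pellet is held between the fingers at (317,260), and the circle at (387,182) gives world (0.548, 0.018), matching the top view. The collar is at (432,68).

Request:
play_rows(
  commands=[
    {"delta_rot":[0,0,0],"travel":[0,0.2,0.1],"gripper":-1},
    {"delta_rot":[0,0,0],"travel":[0,0.4,0.3],"gripper":-1},
    {"delta_rot":[0,0,0],"travel":[0,0.485,0.5],"gripper":-1},
    {"delta_rot":[0,0,0],"travel":[0,0.485,0.5],"gripper":-1},
    {"delta_rot":[0,0,0],"travel":[0,0.485,0.5],"gripper":-1},
    {"delta_rot":[0,0,0],"travel":[0,0.485,0.5],"gripper":-1},
  ],
)

```text
clock: 9.82
tool_pos: [0.5494, 0.018, 0.0811]
eef_rot: [0.999, 0.045, 0.001, -0.0]
contact_force: [-0.4, -0.6, -0.8]
opening: 0.403
```

```bash
python3 rel.py .548 .018 .0255 -85.1
```

```text
t 9.825 pos [0.5494 0.018  0.0811] jaw -84.85 travel [-1.040e-02 -3.000e-04  3.705e-01] rotz 0.0014 tilt [ 0.0023  0.0011 -1.    ] q7 -1.72
```

Request:
play_rows(
  commands=[
    {"delta_rot":[0,0,0],"travel":[-0.007,0,0.2],"gripper":-1},
    {"delta_rot":[0,0,0],"travel":[-0.007,0,0.3],"gripper":-1},
    {"delta_rot":[0,0,0],"travel":[-0.007,0,0.35],"gripper":-1},
    {"delta_rot":[0,0,0],"travel":[-0.007,0,0.365],"gripper":-1},
    {"delta_rot":[0,0,0],"travel":[-0.007,0,0.372],"gripper":-1},
    {"delta_rot":[0,0,0],"travel":[-0.007,0,0.372],"gripper":-1},
  ],
)

```text
clock: 10.58
tool_pos: [0.5478, 0.0163, 0.0248]
eef_rot: [0.999, 0.044, 0.0, -0.0]
contact_force: [-0.7, 0.1, 4.1]
opening: 0.403
```

Request:
play_rows(
  commands=[
    {"delta_rot":[0,0,0],"travel":[0,0,0],"gripper":0},
    {"delta_rot":[0,0,0],"travel":[0,0,0],"gripper":0.3},
    {"delta_rot":[0,0,0],"travel":[0,0,0],"gripper":0.5},
    {"delta_rot":[0,0,0],"travel":[0,0,0],"gripper":0.5},
    {"delta_rot":[0,0,0],"travel":[0,0,-0.2],"gripper":0.5},
    {"delta_rot":[0,0,0],"travel":[0,0,-0.5],"gripper":0.5},
    {"delta_rot":[0,0,0],"travel":[0,0,-1],"gripper":0.6},
    {"delta_rot":[0,0,0],"travel":[0,0,-1],"gripper":0.6},
    {"delta_rot":[0,0,0],"travel":[0,0,-1],"gripper":0.6},
  ],
)

```text
clock: 11.7
tool_pos: [0.5478, 0.0161, 0.1745]
eef_rot: [0.999, 0.044, 0.001, 0.0]
contact_force: [0.4, -0.4, 0.0]
opening: 0.802
```

```bash
cat > f.py <<'E'
from h import *
s=snap("wrist"); save(s,"w3"); s2=snap("side"); save(s2,"s3",(250,140,410,260),5)
for n,z in (("stage_circle",.02),("pellet_center",.029),("loupe_grip",.045),("loupe_lens",.045)):
    for d in viewer.pinpoint("wrist",n)[:2]: print(n,d["conf"],d["at"],at_z(s,d["at"],z,True).round(4))
hsv=cv2.cvtColor(s["color"],cv2.COLOR_RGB2HSV); H,S,V=[hsv[...,i].astype(int) for i in range(3)]
n,l,st,c=cv2.connectedComponentsWithStats((((H<8)|(H>172))&(S>110)).astype(np.uint8))
for i in range(1,n):
    if st[i,4]>30: print(st[i],c[i].round(1),at_z(s,c[i],.038,True).round(4))
E
python3 f.py; python3 rel.py .522 -.257 .2 -80.7
```

```text
stage_circle 0.96 [313.9, 179.9] [0.5449 0.0175 0.02  ]
pellet_center 0.75 [55.8, 251.0] [0.4128 0.3859 0.029 ]
pellet_center 0.67 [319.4, 175.6] [0.5522 0.0127 0.029 ]
loupe_grip 0.79 [538.1, 239.8] [ 0.5031 -0.2621  0.045 ]
loupe_lens 0.62 [551.8, 172.9] [ 0.5872 -0.2527  0.045 ]
[301 168  31  31 744] [316. 183.] [0.5469 0.0156 0.038 ]
[ 21 184   8  13  72] [ 24.3 189.8] [0.5069 0.4214 0.038 ]
t 12.0 pos [0.5467 0.0161 0.1726] jaw -84.98 travel [-0.3242  1.7995 -0.1813] rotz -0.0238 tilt [-2.7e-03 -3.0e-04 -1.0e+00] q7 -1.7
```

View pics/w3.png

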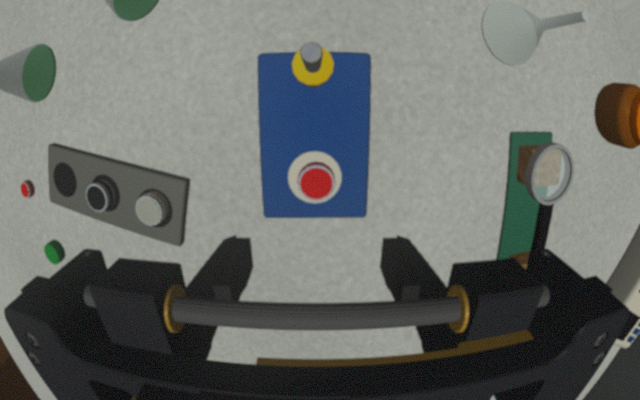

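The pellet stands upright and released at (316,183), inside the white circle (314,178), world about (0.547, 0.016). Next, the loupe on the right at (540,200).

Request:
play_rows(
  commands=[
    {"delta_rot":[0,0,-0.012],"travel":[-0.16,0.9,-0.1],"gripper":0.6},
    {"delta_rot":[0,0,-0.012],"travel":[-0.16,0.9,-0.1],"gripper":0.6},
    {"delta_rot":[0,0,-0.012],"travel":[-0.16,0.9,-0.1],"gripper":0.6},
  ],
)

```text
clock: 12.38
tool_pos: [0.534, -0.1264, 0.1886]
eef_rot: [0.998, 0.058, -0.001, 0.002]
contact_force: [0.2, 0.4, -1.0]
opening: 0.797
```

Request:
play_rows(
  commands=[
    {"delta_rot":[0,0,-0.012],"travel":[-0.16,0.9,0.1],"gripper":0.2},
    {"delta_rot":[0,0,-0.012],"travel":[-0.16,0.9,0.2],"gripper":0.2},
    {"delta_rot":[0,0,-0.012],"travel":[-0.16,0.9,0.2],"gripper":0.2},
    {"delta_rot":[0,0,-0.012],"travel":[-0.16,0.9,0.2],"gripper":0.2},
    {"delta_rot":[0,0,-0.012],"travel":[-0.16,0.9,0.2],"gripper":0.2},
  ],
)

```text
clock: 13.0
tool_pos: [0.5295, -0.2543, 0.1592]
eef_rot: [0.997, 0.083, 0.0, -0.001]
contact_force: [-0.0, 0.3, 1.6]
opening: 0.6
```

```bash
cat > g.py <<'E'
from h import *
s=snap("wrist"); save(s,"w4"); P=cloud(s,True)
for n,z in (("loupe_grip",.045),("loupe_lens",.045)):
    for d in viewer.pinpoint("wrist",n)[:2]: print(n,d["conf"],d["at"],at_z(s,d["at"],z,True).round(4))
V=cv2.cvtColor(s["color"],cv2.COLOR_RGB2HSV)[...,2]
m=(V<75)&(P[...,2]>.044)&(P[...,2]<.062)&(np.hypot(P[...,0]-.52,P[...,1]+.258)<.08)
p=P[m]; p=p[np.abs(p[:,1]-np.median(p[:,1]))<.025]
e=np.linalg.eigh(np.cov(p[:,:2].T))[1][:,1]; e*=np.sign(e[0]); k=p[:,:2]@e
print(len(p),p.mean(0),np.median(p[:,2]),"yaw",np.degrees(np.arctan2(e[1],e[0])),"ext",np.percentile(k,[1,99]),"lateral",np.ptp(np.percentile(p[:,:2]@[-e[1],e[0]],[2,98])))
E
python3 g.py; python3 rel.py .5227 -.2578 .026 -80.7
```

```text
loupe_grip 0.56 [317.8, 219.2] [ 0.5012 -0.2609  0.045 ]
loupe_lens 0.93 [321.4, 118.6] [ 0.5912 -0.2487  0.045 ]
1743 [ 0.50617944 -0.26202979  0.05325074] 0.053295799471358984 yaw 9.131100877936662 ext [0.40615486 0.50331564] lateral 0.014590534013459167
t 13.15 pos [ 0.5294 -0.2551  0.1595] jaw -80.47 travel [-0.0476  0.0107  0.8901] rotz 0.0013 tilt [ 9.e-04  8.e-04 -1.e+00] q7 -1.21
```

View pics/w4.png

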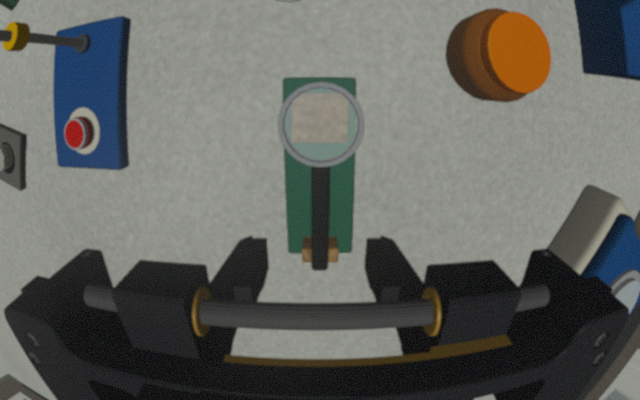

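The view shows the handle (319,165–270) running up between the fingers (266 and 367), yaw about 9.1°, with the lens at (320,123). The stage with the pellet (78,133) is still in order. I descend on the handle about 20 mm ahead of its middle.

Request:
play_rows(
  commands=[
    {"delta_rot":[0,0,0.001],"travel":[-0.041,0.015,0.35],"gripper":0.2},
    {"delta_rot":[0,0,0.001],"travel":[-0.041,0.015,0.6],"gripper":0.2},
    {"delta_rot":[0,0,0.001],"travel":[-0.041,0.015,0.8],"gripper":0.2},
    {"delta_rot":[0,0,0.001],"travel":[-0.041,0.015,0.89],"gripper":0.2},
    {"delta_rot":[0,0,0.001],"travel":[-0.041,0.015,0.89],"gripper":0.2},
    {"delta_rot":[0,0,0.001],"travel":[-0.041,0.015,0.89],"gripper":0.2},
  ],
)

```text
clock: 13.9
tool_pos: [0.5237, -0.2607, 0.0268]
eef_rot: [0.997, 0.08, 0.001, 0.0]
contact_force: [-1.0, -0.6, -0.3]
opening: 0.599
```

Request:
play_rows(
  commands=[
    {"delta_rot":[0,0,0],"travel":[0,0,0],"gripper":-0.2},
    {"delta_rot":[0,0,0],"travel":[0,0,0],"gripper":-0.5},
    {"delta_rot":[0,0,0],"travel":[0,0,0],"gripper":-1},
    {"delta_rot":[0,0,0],"travel":[0,0,0],"gripper":-1},
    {"delta_rot":[0,0,0],"travel":[0,0,0],"gripper":-1},
    {"delta_rot":[0,0,0],"travel":[0,0,0],"gripper":-1},
  ],
  force=30,
)

```text
clock: 14.65
tool_pos: [0.5228, -0.2605, 0.0257]
eef_rot: [0.997, 0.08, 0.0, -0.0]
contact_force: [-1.5, 0.8, 1.8]
opening: 0.177
```

```bash
python3 rel.py .5237 -.2586 .156 -80.8; python3 -c "
from h import *
s=r.get_state();print(s['opening'],s['contact_force'])"
```

```text
t 14.65 pos [ 0.5228 -0.2605  0.0257] jaw -80.85 travel [ 0.0082 -0.0115 -0.8687] rotz -0.0003 tilt [ 0.  0. -1.] q7 -1.25
0.1766091104450291 [-1.50957567  0.76789488  1.79607514]
```

Request:
play_rows(
  commands=[
    {"delta_rot":[0,0,0],"travel":[0,0,-0.05],"gripper":-1},
    {"delta_rot":[0,0,0],"travel":[0,0,-0.2],"gripper":-1},
    {"delta_rot":[0,0,0],"travel":[0,0,-0.4],"gripper":-1},
    {"delta_rot":[0,0,0],"travel":[0,0,-0.6],"gripper":-1},
    {"delta_rot":[0,0,0],"travel":[0,0,-0.7],"gripper":-1},
    {"delta_rot":[0,0,0],"travel":[0,0,-0.7],"gripper":-1},
    {"delta_rot":[0,0,0],"travel":[0,0,-0.7],"gripper":-1},
  ],
)

```text
clock: 15.52
tool_pos: [0.522, -0.2603, 0.1296]
eef_rot: [0.997, 0.08, -0.001, -0.0]
contact_force: [-0.5, 0.4, -0.7]
opening: 0.174
```

```bash
cat > k.py <<'E'
from h import *
import sys
s=snap("wrist"); save(s,sys.argv[1]); P=cloud(s,True); st=r.get_state(); M=R.from_quat(st["eef_rot"]).as_matrix()
zt=st["tool_pos"][2]+.019
print(st["clock"],st["tool_pos"].round(4),"grasp z",zt.round(4),st["opening"],st["contact_force"].round(1),st["moment"].round(2))
for d in viewer.pinpoint("wrist","loupe_lens")[:1]:
    w=at_z(s,d["at"],zt,True); print("lens",d["conf"],d["at"],w.round(4),"in tool",(M.T@(w-st["tool_pos"])).round(4))
# rim points: steel, near height, annulus ahead of the tool
L=(P-st["tool_pos"])@M
m=(s["z_map"]>0)&(np.abs(L[...,2]+.019)<.02)&(L[...,0]>.03)&(L[...,0]<.11)&(np.abs(L[...,1])<.045)
p=L[m]; rr=np.hypot(p[:,0]-.065,p[:,1]); q=p[(rr>.028)]
A=np.c_[q[:,:2],np.ones(len(q))]
top=q[:,2]<np.median(q[:,2])+.004; c=np.linalg.lstsq(A[top],q[top,2],rcond=None)[0]
print(len(q),"x ext",np.percentile(q[:,0],[1,99]).round(4),"y ext",np.percentile(q[:,1],[1,99]).round(4),"top z tool",np.median(q[top,2]).round(4),"slopes deg",np.degrees(c[:2]).round(2))
E
python3 k.py w5
```

```text
15.575 [ 0.5219 -0.2602  0.1294] grasp z 0.1484 0.1738446994359395 [-0.   0.3 -1.1] [ 0.03  0.   -0.02]
lens 0.59 [317.3, 131.7] [ 0.5875 -0.2507  0.1484] in tool [ 0.0662  0.001  -0.0191]
9600 x ext [0.0313 0.0992] y ext [-0.0333  0.0346] top z tool -0.027 slopes deg [-0.05  0.21]
```

View pics/w5.png

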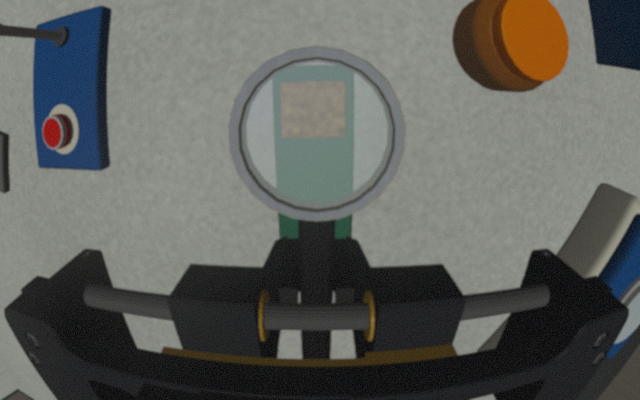

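The loupe is held level (rim slopes about 0.2°), with its lens at 65.5 mm ahead of the tool. I carry it over.

Request:
play_rows(
  commands=[
    {"delta_rot":[0,0,0],"travel":[0,-0.1,0],"gripper":-1},
    {"delta_rot":[0,0,0],"travel":[0,-0.3,0],"gripper":-1},
    {"delta_rot":[0,0,0],"travel":[0.01,-0.6,0],"gripper":-1},
    {"delta_rot":[0,0,0],"travel":[0.01,-0.912,0],"gripper":-1},
  ],
)

```text
clock: 16.12
tool_pos: [0.5019, -0.1229, 0.1302]
eef_rot: [0.997, 0.08, -0.0, -0.0]
contact_force: [0.7, 0.2, -0.8]
opening: 0.175
```

Request:
play_rows(
  commands=[
    {"delta_rot":[0,0,0.006],"travel":[0,-0.3,0],"gripper":-1},
    {"delta_rot":[0,0,0.012],"travel":[0,-0.6,0],"gripper":-1},
    {"delta_rot":[0,0,0.0236],"travel":[0.01,-0.8,0],"gripper":-1},
    {"delta_rot":[0,0,0.0236],"travel":[0.01,-0.9,0],"gripper":-1},
    {"delta_rot":[0,0,0.0236],"travel":[0.01,-0.912,0],"gripper":-1},
    {"delta_rot":[0,0,0.0236],"travel":[0.01,-0.912,0],"gripper":-1},
    {"delta_rot":[0,0,0.0236],"travel":[0.01,-0.912,0],"gripper":-1},
  ],
)

```text
clock: 17.0
tool_pos: [0.4823, 0.0085, 0.1305]
eef_rot: [0.999, 0.042, 0.0, 0.0]
contact_force: [0.0, -0.4, -1.6]
opening: 0.173
```

```bash
cat > m.py <<'E'
from h import *
s=snap("side"); P=cloud(s); save(s,"s6",(240,130,440,270),4)
hs=cv2.cvtColor(s["color"],cv2.COLOR_RGB2HSV); y=(hs[...,0]>15)&(hs[...,0]<35)&(hs[...,1]>120); y[:, :280]=0;y[:,320:]=0
n,l,st,c=cv2.connectedComponentsWithStats(y.astype(np.uint8))
for i in range(1,n):
    if st[i,4]>15:
        print("collar side",st[i],c[i],[at_z(s,c[i],z).round(4).tolist() for z in (.115,.12,.125)],"depth z range",np.percentile(P[l==i][:,2],[5,50,95]).round(4),np.median(P[l==i],0).round(3))
w=snap("wrist"); Q=cloud(w,True); hs=cv2.cvtColor(w["color"],cv2.COLOR_RGB2HSV)
y=(hs[...,0]>18)&(hs[...,0]<35)&(hs[...,1]>150)&(np.hypot(Q[...,0]-.648,Q[...,1]-.027)<.03)&(Q[...,2]>.08)
print("collar wrist",y.sum(),np.percentile(Q[y][:,2],[2,20,50,80,98]).round(4) if y.any() else "")
E
python3 k.py w6; python3 m.py; python3 rel.py .4817 .0104 .102 -85.1
```

```text
17.05 [0.4823 0.0087 0.1305] grasp z 0.1495 0.1740100102453621 [-0.1  0.5 -0.2] [0.01 0.03 0.  ]
lens 0.91 [316.7, 134.5] [0.5471 0.0132 0.1495] in tool [ 0.0649  0.0009 -0.019 ]
9632 x ext [0.0313 0.0992] y ext [-0.0331  0.0348] top z tool -0.0269 slopes deg [-0.06  0.24]
collar side [295 179   8   9  47] [298.53191489 182.89361702] [[0.6519, 0.0214, 0.115], [0.6482, 0.0258, 0.12], [0.6445, 0.0302, 0.125]] depth z range [0.1196 0.128  0.1321] [0.642 0.033 0.128]
collar wrist 0 
t 17.2 pos [0.4823 0.0093 0.1306] jaw -85.16 travel [-0.0033 -0.0074  0.1903] rotz -0.0003 tilt [ 1.e-04 -2.e-04 -1.e+00] q7 -1.69
```

View pics/w6.png

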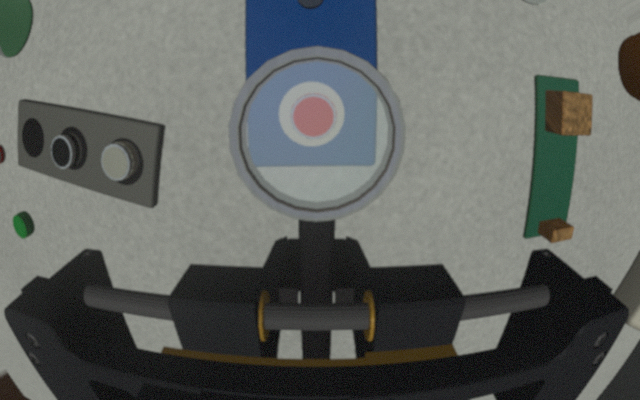

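The view shows the pellet (313,116) within the white circle, seen through the lens (317,132); the rest is empty, and the glassware and the other pellets are unmoved. I check the collar height once more with the top camera's depth.

```bash
cat > n.py <<'E'
from h import *
for cam in ("top","side"):
    s=snap(cam); P=cloud(s); hs=cv2.cvtColor(s["color"],cv2.COLOR_RGB2HSV)
    y=(hs[...,0]>15)&(hs[...,0]<35)&(hs[...,1]>110)&(np.hypot(P[...,0]-.645,P[...,1]-.027)<.03)&(P[...,2]>.08)
    print(cam,y.sum(),np.percentile(P[y][:,2],[0,10,25,50,75,90,100]).round(4) if y.any() else "")
    if cam=="side":
        v,u=np.where(y); U=range(u.min(),u.max()+1)
        for uu in U: print(uu,v[u==uu].min(),v[u==uu].max(),P[v[u==uu],uu,2].round(3))
        o=np.array(s["origin"]); Rm=rot(s)
        def proj(p): q=(np.array(p)-o)@Rm; return s["cx"]+s["fx"]*q[0]/-q[2], s["cy"]-s["fy"]*q[1]/-q[2]
        a=np.linspace(0,2*np.pi,40)
        for zc in (.115,.12,.125,.13):
            w=np.array([proj((.6476+.013*np.cos(t),.027+.013*np.sin(t),zc+h)) for t in a for h in (-.008,.008)])
            print(zc,w.min(0).round(1),w.max(0).round(1))
        save(s,"s7",(240,130,440,270),4)
E
python3 n.py
```

```text
top 28 [0.1252 0.1267 0.1286 0.1303 0.1331 0.1413 0.1522]
side 50 [0.1149 0.1205 0.1246 0.1289 0.1309 0.132  0.1401]
295 180 184 [0.132 0.131 0.132 0.127 0.124]
296 179 185 [0.13  0.127 0.129 0.132 0.133 0.123 0.121]
297 181 186 [0.131 0.13  0.131 0.126 0.125 0.121]
298 182 187 [0.127 0.132 0.127 0.126 0.119 0.115]
299 182 187 [0.131 0.13  0.124 0.127 0.119 0.117]
300 179 186 [0.14  0.133 0.13  0.132 0.13  0.124 0.125 0.118]
301 179 185 [0.131 0.129 0.129 0.132 0.13  0.129 0.123]
302 180 184 [0.132 0.13  0.131 0.127 0.124]
0.115 [293.9 179.4] [303.  189.6]
0.12 [293.8 178.1] [303.  188.3]
0.125 [293.8 176.8] [303. 187.]
0.13 [293.8 175.4] [303.  185.7]
```

View pics/s7.png

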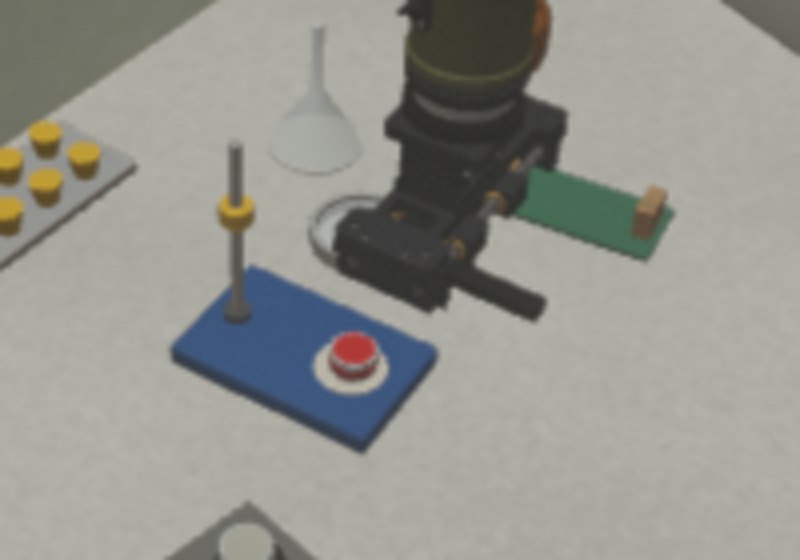

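Collar top is at about 0.130 m by depth, and the side view gives a centre at 0.121–0.122, so the mark is at about 0.122 m. I lower the lens to it.

Request:
play_rows(
  commands=[
    {"delta_rot":[0,0,0],"travel":[-0.003,-0.014,0.05],"gripper":-1},
    {"delta_rot":[0,0,0],"travel":[-0.003,-0.014,0.1],"gripper":-1},
    {"delta_rot":[0,0,0],"travel":[-0.003,-0.014,0.15],"gripper":-1},
    {"delta_rot":[0,0,0],"travel":[-0.003,-0.014,0.187],"gripper":-1},
    {"delta_rot":[0,0,0],"travel":[-0.003,-0.014,0.187],"gripper":-1},
    {"delta_rot":[0,0,0],"travel":[-0.003,-0.014,0.187],"gripper":-1},
    {"delta_rot":[0,0,0],"travel":[-0.003,-0.014,0.187],"gripper":-1},
    {"delta_rot":[0,0,0],"travel":[-0.003,-0.014,0.187],"gripper":-1},
  ],
)

```text
clock: 18.3
tool_pos: [0.4817, 0.0121, 0.1027]
eef_rot: [0.999, 0.043, 0.0, 0.0]
contact_force: [-0.1, 0.4, -0.9]
opening: 0.176
```

```bash
python3 k.py w8
cat > o.py <<'E'
from h import *
st=r.get_state(); M=R.from_quat(st["eef_rot"]).as_matrix()
print("lens",(st["tool_pos"]+M@[.0655,.0008,-.0195]).round(4))
s=snap("top"); hs=cv2.cvtColor(s["color"],cv2.COLOR_RGB2HSV)
w=snap("wrist"); hw=cv2.cvtColor(w["color"],cv2.COLOR_RGB2HSV).astype(int)
m=((hw[...,0]<8)|(hw[...,0]>172))&(hw[...,1]>50)
n,l,t,c=cv2.connectedComponentsWithStats(m.astype(np.uint8))
for i in range(1,n):
    if t[i,4]>150: print("red wrist",t[i],c[i].round(1),at_z(w,c[i],.038,True).round(4))
P=cloud(s); y=(hs[...,0]>15)&(hs[...,0]<35)&(hs[...,1]>110)&(np.hypot(P[...,0]-.645,P[...,1]-.027)<.03)&(P[...,2]>.08)
print("collar top",np.median(P[y][:,2]) if y.any() else None)
E
python3 o.py
```

```text
18.35 [0.4817 0.0121 0.1027] grasp z 0.1217 0.1737472313596063 [-0.4  0.3 -0.6] [-0.05  0.01 -0.05]
lens 0.7 [318.4, 130.1] [0.5484 0.0164 0.1217] in tool [ 0.0668  0.0014 -0.019 ]
9629 x ext [0.0313 0.0992] y ext [-0.0334  0.0345] top z tool -0.0269 slopes deg [-0.08  0.19]
lens [0.547  0.0169 0.1222]
red wrist [ 297   97   44   44 1527] [318.3 118.2] [0.5473 0.0157 0.038 ]
collar top 0.13149730465096854
```

View pics/w8.png

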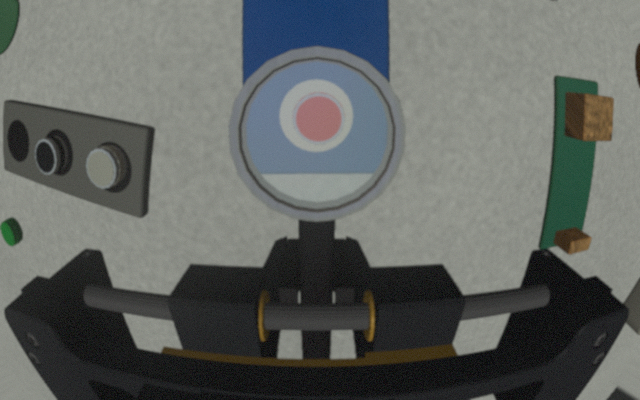

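The lens is at (0.547, 0.017, 0.122) and the pellet at (0.547, 0.016), inside the circle (318,118). It is level and steady, so I hand in.

```bash
python3 -c "
from h import *
print(r.get_state()['qd'].round(3)); print(r.finish_job())"
```

```text
[-0.001  0.001  0.001 -0.001 -0.001 -0.001 -0.001]
the job is handed in; nothing more can be done
None
```

I placed the red pellet (the larger red one, on the board) upright in the white circle and let go of it. I then took the loupe by its handle and held it over the pellet, and handed the job in at about 18.5 s.

Last checks before hand-in:
- **Centring:** the lens centre was at (0.547, 0.017) and the pellet at (0.547, 0.016), about 1 mm apart. The pellet stood inside the circle, roughly 2 mm off its centre.
- **Height:** the lens mid-plane was at 0.122 m. The collar's centre came out at 0.121 to 0.1235 m by the different readings, so they agree within about 3 mm, well inside the collar's ±8 mm.
- **Level and steady:** the rim sloped about 0.2°, the joints were at rest, and the contact force was about 1 N, which is at the sensor's noise level.
- **Other things:** the dark and pale pellets stood in their places in the last wrist view. The collar's top read 0.130 m before the final lowering and 0.131 m after it. The glassware was last seen in place in earlier views, and I did not check it again at the end.

None of the checks failed. The pellet point-finder sometimes picked the small red or the green look-alike, and I set those results aside.

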